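Load the sample carrier and hold it level over the code reader

TASK

Stand the capped reagent vial upright in the carrier's wide round nest, the one it fits, and let go of it. Then pick the carrier up by its handle, with the steel ball staying in its shallow pocket all the way, and hold it still and level, centred over the code reader's window and about 7 cm above it, never touching the reader. Finish holding it there in the gripper; leave the small open tube and the timer alone.

Things in the scene. Friction and masses are not known exactly. Their poses are not given: they have to be found in the camera images.
- carrier: loose sample carrier, about 0.30 kg: white base plate 200 (x) x 90 (y) x 6 mm. Origin: centre of its underside; z up. At the +x end a grey block, 60 x 86 mm, top at z = 20 mm, with a wide round nest and a narrow one (15 mm across, at (66, -22) mm, stays empty). At the -x end a grey pad, top at z = 11 mm, with the shallow ball pocket. A bail handle stands across the middle, along y
- handle (a point): centre of the handle's top bar, 84 mm above the carrier's underside; axes as the carrier's. The bar is 12 mm thick (x), 72 mm long (y), 24 mm high (72 to 96 mm above the underside), flat-sided, on two posts 6 mm wide at y = +-33 mm. Pinch it from above across its 12 mm
- nest (a point): centre of the wide nest's floor, at (66, 18, 6) mm in the carrier; the nest is 14 mm deep, 26 mm across, with a 1.5 mm chamfer; axes as the carrier's
- pocket (a point): where the ball's centre is when the ball lies in the middle of its pocket, at (-66, 0, 21) mm in the carrier. The pocket is flat-floored, 30 mm across and 2 mm deep, so the ball rolls about in it up to some 9 mm off the middle and climbs out if the carrier is tipped by about 30 degrees or jerked
- ball_center (a point): centre of the loose steel ball, 24 mm in diameter, 56 g, lying in the carrier's pocket at the start
- vial: loose cream reagent vial with a blue screw cap, 23 mm in diameter, 46 mm high, about 30 g, standing on the bench. Origin: centre of its foot; z up. Its solid, grippable part reaches 40 mm up
- small_tube: bystander: small open tube with a dark residue, 13 mm in diameter, 50 mm high, standing free on the bench near the vial. Origin: centre of its foot
- timer: bystander: bench timer, 66 x 66 x 46 mm, with a round knob on top. Origin: centre of its underside
- reader: code reader fixed to the bench, a grey box 110 (x) x 130 (y) x 36 mm with a pale glass window framed in black in its top. Origin: centre of its underside
- window (a point): centre of the reader's window, on its top face 36 mm above the bench; z up
Not all that is in view belongs to the job. There is more than one size of the vial; the job needs the smaller.

How it is judged:
On the way, in this order (a step that is already met when the one before it is completed fails the run):
1. the vial stands in the wide nest, let go, with the carrier still on the bench (horizontal distance between vial and nest below 0.004 m and z of vial in the frame of nest below 0.004 m and angle between the z axis of vial and the z axis of carrier, either way round below 0.12 rad and contact force between the fingers and vial below 0.1 N and height (world z) of carrier below 0.01 m), for 0.2 s.
2. the loaded carrier is lifted clear of the bench with the ball in its pocket (height (world z) of carrier above 0.06 m and contact force between the fingers and carrier above 1 N and distance between ball_center and pocket below 0.014 m), for 0.2 s.
At the end, for the whole second after the job is handed in: The gripper holds the carrier at rest over the reader, touching nothing else: centre within 20 mm of the window's centre, underside 40 to 100 mm above it, tilt under 5 degrees; ball in its pocket, vial upright and seated in the wide nest (horizontal distance between carrier and window below 0.02 m and z of carrier in the frame of window between 0.04 and 0.1 m and angle between carrier's own z axis and vertical below 0.09 rad and linear speed of carrier below 0.02 m/s and angular speed of carrier below 0.15 rad/s and contact force between the fingers and carrier above 1 N and contact force between carrier and reader below 0.1 N and distance between ball_center and pocket below 0.014 m and horizontal distance between vial and nest below 0.005 m and z of vial in the frame of nest below 0.004 m and angle between the z axis of vial and the z axis of carrier, either way round below 0.12 rad); the arm keeps its last pose, push and grip.
It fails at once if the ball leaves its pocket (distance between ball_center and pocket above 0.016 m).
It fails at once if the carrier touches the reader (contact force between carrier and reader above 0.5 N).
It fails at once if the small tube is moved or knocked over (distance of small_tube from where it was at the start of the episode above 0.03 m or angle between small_tube's own z axis and vertical above 0.5 rad).
It fails at once if the timer is pushed away (distance of timer from where it was at the start of the episode above 0.03 m).
It also fails if it takes over 64 s, if anything falls off the work surface, if the arm or the gripper's body presses on something with over 40 N, if the wrist force passes 120 N, or if a joint passes its speed limit or range.

ROBOT

A 6-joint arm with a two-finger parallel gripper is mounted at the origin on a cart in front of the work surface, level with it; the furniture and walls round the work are solid. World frame = base frame: x ahead of the robot, y to its left, z up, the work surface at z = 0. Lengths are in m, angles in rad, forces in N, time in s.
With the tool pointing down it reaches from about 0.425 to 0.95 m from the base axis. Payload 3.5 kg.
Tool frame: the origin (TCP) lies between the finger pads; the fingertips stand ahead of it and the grasp point (between the pads) is the TCP (arm.tips_ahead is the z of the fingertips in the tool frame, in m); z points along the fingers, y is the line along which they close (so a half turn about z gives the same grasp; the last joint's range is limited). The gripper opens to 85 mm and grips with 20 to 120 N. Pads are 22 mm wide; open, the fingers measure 114 mm over their backs; the gripper's body (76 mm by 85 mm) begins 54 mm behind the grasp point. The pads swing forward as they close: fully open they stand 13 mm farther back than shut.
Start: joints at [1.083, 0.286, 1.577, -0, 1.279, -0.15], TCP at [0.224, 0.637, 0.22] pointing down, gripper open.
Joint ranges: [-2.77, 2.77], [-0.9, 2.22], [0.21, 2.48], [-1.53, 4.67], [0.24, 2.81], [-2.84, 2.84]. Speed limits (rad/s): [2.79, 2.79, 3.14, 3.14, 3.14, 3.14].

INTERFACE

Orientations are given as a rotation vector (axis times angle).
In Python, from workcell import arm gives the robot as it stands.
- The arm moves only by the tool send_rows, never from a script. Its argument "moves" is a list that holds one entry, the list of rows, each a list of 5 numbers: the shift along the world's x, y, z in m, then the turn about the world's z in rad, then the finger opening in m, from 0 to 0.0854. A call has 1 to 10 rows; each row is the pose to reach, as a shift and turn from the pose commanded when the call began; what a row does not reach only later rows make up. A row lasts 1/10 s, in which the tool goes at most 50 mm and 8.59 degrees, less where a joint would pass 70% of its speed; a pose out of reach is approached as far as the arm can. A call with a gripper value outside its range is refused whole. The fingers move at their own pace and stop on an object; "squeeze" is the grip in N (left out, the last holds). Time passes only in rows, so rows that repeat a pose let the fingers close. It gives the time, the measured TCP pose, the force, the opening and the grip force at its end, in the units of the state.
- arm.read_state(): the state, without advancing time (a new reading comes with each control period).
- arm.get_image(name): name is "scene" or "top" or "wrist"; returns a dict with "pixels" (480x640x3 uint8, red, green, blue), "vertical_fov" (degrees; the focal length in pixels is half the picture's height over the tangent of half this angle, whatever the lens; pixels are square), "cx", "cy" (the principal point, pixels), "eye" and "rotation" of the camera in the world; the wrist camera has in their place "mount" (4x4, takes a point from camera to tool coordinates, whose origin is the TCP and whose axes are the flange's). Camera axes: x right, y up, looking along -z (the intrinsics and any distortion apply to the point x, -y, -z); pixel columns grow to the right and rows downward; lengths in m; the calibration is good to about 2 mm. A picture is of the moment at which its call begins: read the wrist's pose just before it. There is no depth.
- arm.sign_off(): hands the job in; it is judged then, once.
The state is a dict: "time": time; "joint_pos": joint angles; "joint_velocities": joint speeds; "joint_efforts": joint torques, N m; "tool_pos": TCP position; "tool_rot": TCP orientation; "ft_force": force on the tool from outside, world axes, zero at the start; "torque": the same for the moment, N m; "opening": finger opening in m; "gripper_force": force on a finger pad.
Only numpy, scipy, OpenCV 4.12 (cv2) and the standard library are available. Lean on these libraries where they do the work, as an engineer would, in place of code of your own. Each camera call takes 0.05 s, during which the arm holds its last target. There are 200 camera calls.

## Working session

There is one attempt and no reset: what is moved stays moved. The work goes in short steps, Python scripts to look and compute and a tool call to move; the robot and the scene stay as the last step left them, time stands still between calls to the robot, and variables do not carry over. Pictures are saved under pics/ and viewed, at most 10 in all, crops included, and the job is handed in when it is done.

Besides the shell and the picture viewer there is one more tool, called after "Request:" as name(argument=value, ...) on one line, values as JSON. send_rows: Moves the arm, as the interface text tells. Its arguments: {"type":"object","properties":{"moves":{"type":"array","items":{"type":"array","items":{"type":"array","items":{"type":"number"}}}},"squeeze":{"type":"number"}},"required":["moves"]}

```bash
mkdir -p pics
cat > h.py <<'E'
import numpy as np, cv2
from scipy.spatial.transform import Rotation as R
from workcell import arm
def cam(name):
    s=arm.read_state(); im=arm.get_image(name)
    if 'mount' in im:
        T=np.eye(4);T[:3,:3]=R.from_rotvec(s['tool_rot']).as_matrix();T[:3,3]=s['tool_pos']
        M=T@np.array(im['mount']); im['eye']=M[:3,3]; im['rotation']=M[:3,:3]
    return im
def f(im): return 240/np.tan(np.radians(im['vertical_fov'])/2)
def ray(im,u,v):
    d=np.array([(u-im['cx'])/f(im),-(v-im['cy'])/f(im),-1.]); return np.array(im['eye']),np.array(im['rotation'])@d
def onplane(im,u,v,z):
    e,d=ray(im,u,v); return e+d*(z-e[2])/d[2]
def proj(im,p):
    c=np.array(im['rotation']).T@(np.array(p)-im['eye']); return im['cx']+f(im)*c[0]/-c[2], im['cy']-f(im)*c[1]/-c[2]
def save(im,n): cv2.imwrite('pics/'+n,cv2.cvtColor(im['pixels'],cv2.COLOR_RGB2BGR))
E
python3 - <<'E'
from h import *
import pickle
for n in ['top','scene']:
    im=cam(n); save(im,n+'0.png'); pickle.dump(im,open(n+'0.pkl','wb'))
    print(n,{k:v for k,v in im.items() if k!='pixels'})
print(arm.read_state(),arm.tips_ahead)
E
```

```text
top {'vertical_fov': 53.88817883458767, 'cx': 317.9849796517647, 'cy': 237.44385617529872, 'eye': array([ 0.38909594, -0.05535493,  1.34198202]), 'rotation': array([ 0.0848906 , -0.08766242, -1.56688801])}
scene {'vertical_fov': 46.75572122803673, 'cx': 315.5187478222643, 'cy': 239.4493547151353, 'eye': array([-0.08238231, -0.85374962,  0.74822375]), 'rotation': array([ 0.95444701, -0.34054036, -0.58608747])}
{'time': 0.1, 'joint_pos': array([ 1.08299533e+00,  2.87135758e-01,  1.57802158e+00, -1.72690928e-05,
        1.27857004e+00, -1.50010660e-01]), 'joint_velocities': array([ 3.04916558e-05,  6.01608961e-04, -2.93896851e-03,  7.98243917e-04,
        5.05590926e-04, -9.20280681e-04]), 'joint_efforts': array([ 1.10632331e-05, -4.07294834e+01, -2.93699938e+01, -1.91117979e-04,
        3.43203115e-03,  2.70679624e-05]), 'tool_pos': array([0.22339193, 0.63631812, 0.21825126]), 'tool_rot': array([-0.52796293, -3.09624662,  0.00319162]), 'ft_force': array([-0.39352759, -0.31240629, -0.18661208]), 'torque': array([ 0.01381976, -0.02786783,  0.01552613]), 'gripper_force': 0.0, 'opening': 0.08519001304859108} 0.019
```

```bash
sed -i "s/^def f(im)/def cam_fix(im):\n    im['rotation']=R.from_rotvec(im['rotation']).as_matrix() if np.ndim(im['rotation'])==1 else im['rotation']; return im\ndef f(im)/; s/rotation'\]=M\[:3,:3\]/rotation']=M[:3,:3]\n    cam_fix(im)/" h.py; sed -n 1,14p h.py
```

```text
import numpy as np, cv2
from scipy.spatial.transform import Rotation as R
from workcell import arm
def cam(name):
    s=arm.read_state(); im=arm.get_image(name)
    if 'mount' in im:
        T=np.eye(4);T[:3,:3]=R.from_rotvec(s['tool_rot']).as_matrix();T[:3,3]=s['tool_pos']
        M=T@np.array(im['mount']); im['eye']=M[:3,3]; im['rotation']=M[:3,:3]
    cam_fix(im)
    return im
def cam_fix(im):
    im['rotation']=R.from_rotvec(im['rotation']).as_matrix() if np.ndim(im['rotation'])==1 else im['rotation']; return im
def f(im): return 240/np.tan(np.radians(im['vertical_fov'])/2)
def ray(im,u,v):
```

View pics/top0.png

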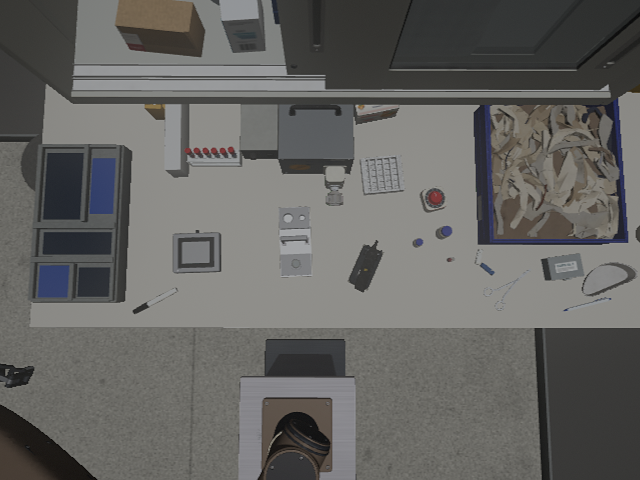

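View pics/scene0.png

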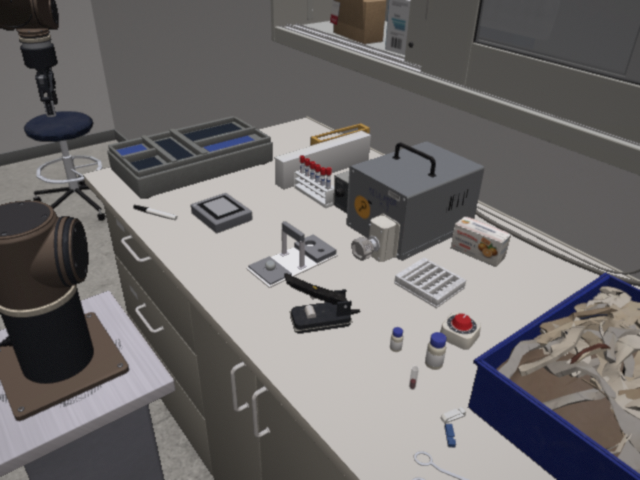

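The top view shows the carrier at (296,242) with its block (wide nest at (289,217)) pointing away from the robot and the ball at (296,264). The reader is at (197,252), the small vial at (418,243), the big vial at (446,232), the small tube at (450,259) and the timer at (433,198). The scene view agrees: the vial at (397,338) is the smaller one.

Run:
```python
from h import *
import pickle
T=cam_fix(pickle.load(open('top0.pkl','rb'))); S=cam_fix(pickle.load(open('scene0.pkl','rb')))
def blobs(im,mask,roi,mn=8):
    u0,v0,u1,v1=roi; m=np.zeros(mask.shape,np.uint8); m[v0:v1,u0:u1]=mask[v0:v1,u0:u1]
    n,l,s,c=cv2.connectedComponentsWithStats(m); return [(s[i],c[i].round(1)) for i in range(1,n) if s[i,4]>=mn]
hT=cv2.cvtColor(T['pixels'],cv2.COLOR_RGB2HSV); hS=cv2.cvtColor(S['pixels'],cv2.COLOR_RGB2HSV)
blue=lambda h:((h[...,0]>108)&(h[...,0]<130)&(h[...,1]>100)).astype(np.uint8)
print('caps top'); 
for s,c in blobs(T,blue(hT),(400,215,465,275)): print(s,c,onplane(T,*c,.046).round(4),onplane(T,*c,.06).round(4))
print('caps scene')
for s,c in blobs(S,blue(hS),(380,315,460,375)): print(s,c,onplane(S,*c,.041).round(4))
print('carrier white')
g=T['pixels'].astype(int).sum(2)/3
roi=g[195:290,268:325]
np.set_printoptions(linewidth=250)
print(roi[::2,::2].astype(int)[:, :])
for s,c in blobs(T,(g<110).astype(np.uint8),(165,225,228,280),30): print('reader',s,c,onplane(T,*c,.036).round(4))
big=cv2.resize(T['pixels'][190:290,160:335],None,fx=4,fy=4,interpolation=cv2.INTER_CUBIC); cv2.imwrite('pics/c1.png',cv2.cvtColor(big,cv2.COLOR_RGB2BGR))
```

```text
caps top
[443 226   8  10  56] [446.4 230.3] [ 0.5528 -0.4128  0.046 ] [ 0.551 -0.409  0.06 ]
[417 239   5   6  21] [419.1 241.5] [ 0.5215 -0.3366  0.046 ] [ 0.52   -0.3336  0.06  ]
caps scene
[394 328   8   9  62] [397.5 331.8] [ 0.5233 -0.3342  0.041 ]
[431 333  15  15 180] [437.9 339.6] [ 0.5689 -0.3936  0.041 ]
carrier white
[[141 141 141 ... 141 141 141]
 [141 141 142 ... 141 141 142]
 [141 141 141 ... 141 141 142]
 ...
 [141 141 141 ... 141 141 142]
 [141 141 141 ... 142 141 141]
 [141 141 142 ... 141 141 141]]
reader [173 230  48  44 243] [200.5 253.1] [0.4888 0.268  0.036 ]
reader [177 237  38  32 603] [195.9 252.2] [0.4913 0.2808 0.036 ]
```

View pics/c1.png

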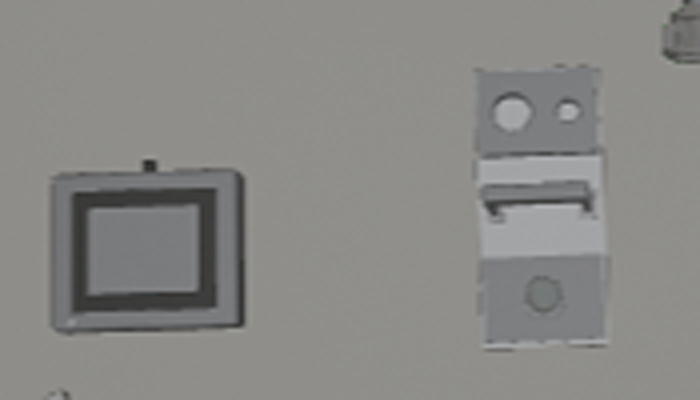

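Request:
send_rows(moves=[[[0.26, -0.36, 0.1, -1.234, 0.085], [0.26, -0.36, 0.1, -1.234, 0.085], [0.26, -0.36, 0.1, -1.234, 0.085], [0.26, -0.36, 0.1, -1.234, 0.085], [0.26, -0.36, 0.1, -1.234, 0.085], [0.26, -0.36, 0.1, -1.234, 0.085], [0.26, -0.36, 0.1, -1.234, 0.085], [0.26, -0.36, 0.1, -1.234, 0.085], [0.26, -0.36, 0.1, -1.234, 0.085], [0.26, -0.36, 0.1, -1.234, 0.085]]])

```text
time: 1.1
tool_pos: [0.4867, 0.273, 0.3208]
tool_rot: [2.228, 2.211, 0.002]
ft_force: [-0.1, 1.3, -0.9]
opening: 0.0852
gripper_force: 0.0
```

Run:
```python
from h import *
import pickle
print(arm.read_state())
im=cam('wrist'); pickle.dump(im,open('w1.pkl','wb')); save(im,'w1.png'); print({k:v for k,v in im.items() if k!='pixels'})
```

```text
{'time': 1.1, 'joint_pos': array([ 3.30184260e-01, -3.53075840e-02,  1.74760449e+00, -1.66680605e-03,
        1.42684720e+00,  3.37860717e-01]), 'joint_velocities': array([-0.01528349,  0.01100036,  0.00259894,  0.05744315,  0.02864818,
       -0.06354469]), 'joint_efforts': array([-9.56056528e-01, -2.85791123e+01, -3.02122128e+01, -2.05334234e-01,
       -1.71569735e-02, -4.53757856e-02]), 'tool_pos': array([0.48665166, 0.27299678, 0.32079191]), 'tool_rot': array([2.2278768 , 2.21136415, 0.00232862]), 'ft_force': array([-0.056554  ,  1.26873761, -0.86582615]), 'torque': array([ 0.03167022,  0.06933382, -0.03165639]), 'gripper_force': 0.0, 'opening': 0.08515375767988141}
{'vertical_fov': 67.20575108825405, 'cx': 314.69399754407, 'cy': 241.5217826649956, 'mount': array([[-2.21512914e-04,  9.63864197e-01,  2.66393997e-01,
         6.84573038e-02],
       [ 9.99999843e-01,  7.64368268e-05,  5.54960548e-04,
        -3.17907350e-04],
       [ 5.14544291e-04,  2.66394078e-01, -9.63864062e-01,
        -1.55339748e-01],
       [ 0.00000000e+00,  0.00000000e+00,  0.00000000e+00,
         1.00000000e+00]]), 'eye': array([0.48640019, 0.34157361, 0.47607905]), 'rotation': array([[ 9.99967917e-01,  8.00749996e-03, -2.11244891e-04],
       [-7.66010481e-03,  9.63632480e-01,  2.67121256e-01],
       [ 2.34253589e-03, -2.67111068e-01,  9.63662903e-01]])}
```

View pics/w1.png

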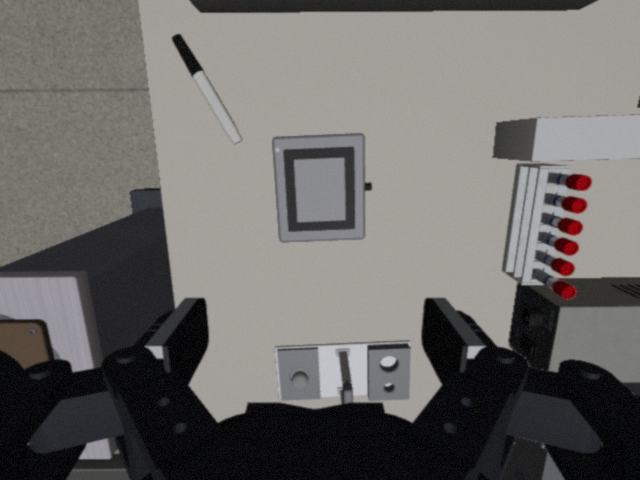

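The wrist view shows the reader's window at (320,190). The carrier lies at (343,372) with its wide nest at (389,363), narrow nest at (389,387), ball at (300,380) and handle bar near (345,375). I'll measure both.

Run:
```python
from h import *
import pickle
im=pickle.load(open('w1.pkl','rb')); T=cam_fix(pickle.load(open('top0.pkl','rb')))
P=im['pixels']; g=cv2.cvtColor(P,cv2.COLOR_RGB2GRAY)
def quad(im,mask,roi,z,mn):
    u0,v0,u1,v1=roi; m=np.zeros(mask.shape,np.uint8); m[v0:v1,u0:u1]=mask[v0:v1,u0:u1]
    for c in cv2.findContours(m,cv2.RETR_EXTERNAL,cv2.CHAIN_APPROX_NONE)[0]:
        if cv2.contourArea(c)<mn: continue
        w=np.array([onplane(im,*p[0],z)[:2] for p in c],np.float32)
        r=cv2.minAreaRect(w); print('quad',cv2.boundingRect(c),'c',np.round(r[0],4),'size',np.round(r[1],4),'ang',round(r[2],2))
print('window frame wrist'); quad(im,g<70,(275,140,362,235),.036,300)
print('window frame top'); gT=cv2.cvtColor(T['pixels'],cv2.COLOR_RGB2GRAY); quad(T,gT<90,(174,232,218,270),.036,200)
# block & pad : grey
print('carrier: levels',[int(g[y,x]) for x,y in [(375,350),(389,363),(330,355),(285,355),(250,370),(300,380),(345,385)]])
for lo,hi,z in [(90,150,.020)]:
    quad(im,((g>lo)&(g<hi)).astype(np.uint8),(366,340,416,402),.020,300)
    quad(im,((g>lo)&(g<hi)).astype(np.uint8),(270,340,321,402),.011,300)
m=(g>175).astype(np.uint8)
n,l,s,c=cv2.connectedComponentsWithStats(m[345:400,370:408])
for i in range(1,n): 
    if s[i,4]>15:
        cc=c[i]+[370,345]; print('hole',s[i],cc.round(1),onplane(im,*cc,.006).round(4),onplane(im,*cc,.020).round(4))
cv2.imwrite('pics/c2.png',cv2.cvtColor(cv2.resize(P[330:410,265:425],None,fx=5,fy=5,interpolation=cv2.INTER_CUBIC),cv2.COLOR_RGB2BGR)[:400])
```

```text
window frame wrist
quad (284, 147, 71, 84) c [0.4933 0.2847] size [0.0822 0.0982] ang 1.98
window frame top
quad (178, 237, 36, 31) c [0.4918 0.2821] size [0.0843 0.0973] ang 1.52
carrier: levels [109, 191, 195, 123, 164, 124, 31]
quad (366, 340, 46, 62) c [0.5918 0.0185] size [0.0642 0.1023] ang 1.73
quad (274, 343, 47, 58) c [0.4615 0.0113] size [0.0671 0.096 ] ang 2.39
hole [11 12 14  9 95] [387.9 360.8] [0.594  0.0263 0.006 ] [0.5908 0.0357 0.02  ]
```

View pics/c2.png

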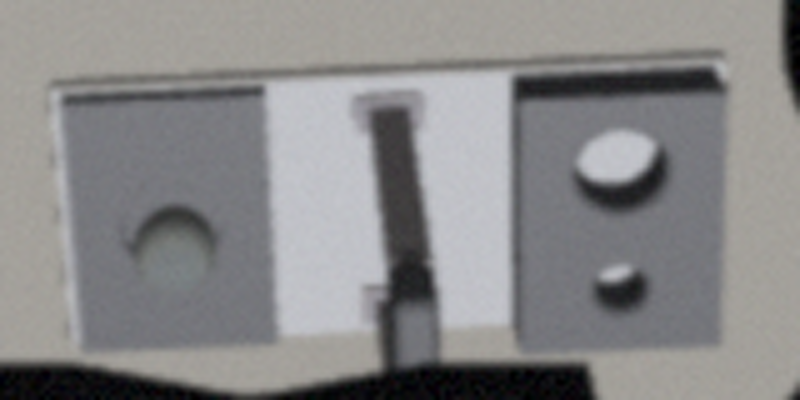

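Request:
send_rows(moves=[[[0.02, -0.24, -0.06, 0, 0.085], [0.02, -0.24, -0.06, 0, 0.085], [0.02, -0.24, -0.06, 0, 0.085], [0.02, -0.24, -0.06, 0, 0.085], [0.02, -0.24, -0.06, 0, 0.085], [0.02, -0.24, -0.06, 0, 0.085], [0.02, -0.24, -0.06, 0, 0.085], [0.02, -0.24, -0.06, 0, 0.085], [0.02, -0.24, -0.06, 0, 0.085]]])

```text
time: 2.05
tool_pos: [0.5037, 0.0387, 0.2599]
tool_rot: [2.219, 2.223, 0.001]
ft_force: [0.1, -0.2, 0.1]
opening: 0.0848
gripper_force: 0.0
```

Run:
```python
from h import *
import pickle
im=cam('wrist'); pickle.dump(im,open('w2.pkl','wb'));print(im['eye'])
P=cv2.cvtColor(im['pixels'],cv2.COLOR_RGB2BGR)
cv2.imwrite('pics/w2.png',P)
```

```text
[0.50313957 0.10710494 0.41528971]
```

View pics/w2.png

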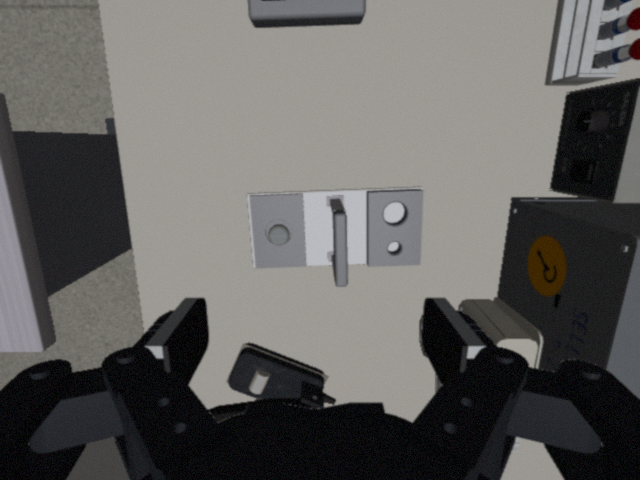

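The carrier is fully in view here: block around (394,228), wide nest at (395,213), narrow nest at (394,247), ball at (278,234) and handle bar from (337,203) to (341,285). The head of the standing device at (490,330) must be kept clear.

Run:
```python
from h import *
import pickle
im=pickle.load(open('w2.pkl','rb')); g=cv2.cvtColor(im['pixels'],cv2.COLOR_RGB2GRAY)
def quad(mask,roi,z,mn=300):
    u0,v0,u1,v1=roi; m=np.zeros(mask.shape,np.uint8); m[v0:v1,u0:u1]=mask[v0:v1,u0:u1]
    for c in cv2.findContours(m,cv2.RETR_EXTERNAL,cv2.CHAIN_APPROX_NONE)[0]:
        if cv2.contourArea(c)<mn: continue
        w=np.array([onplane(im,*(p[0]),z)[:2] for p in c],np.float32)
        r=cv2.minAreaRect(w); print('quad',cv2.boundingRect(c),'c',np.round(r[0],4),'size',np.round(r[1],4),'ang',round(r[2],2))
G=((g>85)&(g<145)).astype(np.uint8)
print('block');quad(G,(362,180,430,272),.020)
print('pad');quad(G,(246,185,308,272),.011)
# holes: non-grey pixels inside block -> whole circle rim at z=.020
def hole(roi):
    u0,v0,u1,v1=roi; sub=1-G[v0:v1,u0:u1]; n,l,s,c=cv2.connectedComponentsWithStats(sub)
    i=1+np.argmax(s[1:,4]); cn=cv2.findContours((l==i).astype(np.uint8),cv2.RETR_EXTERNAL,cv2.CHAIN_APPROX_NONE)[0][0]+[u0,v0]
    w=np.array([onplane(im,*p[0],.020)[:2] for p in cn],np.float32); cc,r=cv2.minEnclosingCircle(w); print('hole',s[i],np.round(cc,4),'r',round(r,4)); return np.array(cc)
a=hole((378,198,412,230)); b=hole((382,238,406,257))
d=a-b; print('dist',np.linalg.norm(d),'yaw deg',np.degrees(np.arctan2(d[1],d[0]))-90)
# handle top bar
D=((g<115)).astype(np.uint8)
for v in (215,230,245,260,275,283): 
    r=g[v,325:358]; print(v,r)
```

```text
block
quad (362, 185, 62, 82) c [0.5903 0.0149] size [0.0668 0.0923] ang 2.55
pad
quad (247, 190, 61, 79) c [0.4635 0.0091] size [0.0672 0.0907] ang 3.1
hole [  6   4  24  24 413] [0.5929 0.0303] r 0.0135
hole [  6   4  14  13 131] [ 0.5945 -0.0095] r 0.008
dist 0.03983539323032456 yaw deg 2.23752572047799
215 [186 188 189 187 186 187 177 134  79  69  84  94 102 104 105 106 106 107
 107  97  99 130 172 182 187 186 189 186 183 188 184 188 189]
230 [188 186 187 185 187 188 184 171 115  78  91 109 124 126 125 128 127 126
 124 115  99 111 161 180 188 185 189 189 185 189 186 187 187]
245 [189 188 186 189 187 187 186 174 122  76  83 105 118 124 124 126 126 123
 125 118 104 113 160 183 187 186 188 186 187 184 187 185 188]
260 [186 185 181 164 152 139 110  79  58  48  69  93 111 122 124 125 124 126
 125 122 112 107 138 173 184 186 187 186 186 187 184 186 188]
275 [155 156 154 156 154 156 155 148 118  74  66  85 107 118 124 119 124 123
 123 120 113 105 110 140 151 159 156 154 155 154 155 154 156]
283 [156 155 155 154 156 153 154 155 156 145 108  92 104 117 123 124 120 120
 117 120 115 103 108 136 151 153 155 154 157 156 153 154 157]
```

Run:
```python
from h import *
import pickle
im=pickle.load(open('w2.pkl','rb'));T=cam_fix(pickle.load(open('top0.pkl','rb'))); S=cam_fix(pickle.load(open('scene0.pkl','rb')))
for n,p in dict(l=(440,310),ll=(425,325),cam=(475,300)).items(): print(n,onplane(im,*p,.08).round(3),onplane(im,*p,.12).round(3))
print('top head',onplane(T,334,205,.05).round(3),onplane(T,345,170,.1).round(3),onplane(T,325,170,.1).round(3))
# triangulate head lens tip top(334,203) scene(360,243)
def tri(A,a,B,b):
    e1,d1=ray(A,*a);e2,d2=ray(B,*b); s=np.linalg.lstsq(np.c_[d1,-d2],e2-e1,rcond=None)[0]; return ((e1+s[0]*d1+e2+s[1]*d2)/2).round(3),np.linalg.norm(e1+s[0]*d1-e2-s[1]*d2).round(3)
print(tri(T,(334,176),S,(380,222)),tri(T,(334,203),S,(357,240)))
print('tube',onplane(T,450,259.5,.05).round(3),onplane(S,413,384,.005).round(3))
print('vial foot scene',onplane(S,396.5,346,.004).round(4))
```

```text
l [ 0.631 -0.057  0.08 ] [ 0.616 -0.038  0.12 ]
ll [ 0.617 -0.074  0.08 ] [ 0.603 -0.053  0.12 ]
cam [ 0.665 -0.046  0.08 ] [ 0.646 -0.028  0.12 ]
top head [ 0.622 -0.102  0.05 ] [ 0.709 -0.13   0.1  ] [ 0.709 -0.076  0.1  ]
(array([ 0.69 , -0.099,  0.108]), np.float64(0.001)) (array([ 0.621, -0.101,  0.086]), np.float64(0.0))
tube [ 0.472 -0.419  0.05 ] [ 0.481 -0.422  0.005]
vial foot scene [ 0.5253 -0.3346  0.004 ]
```

Request:
send_rows(moves=[[[0.02, -0.37, -0.06, 0, 0.085], [0.02, -0.37, -0.06, 0, 0.085], [0.02, -0.37, -0.06, 0, 0.085], [0.02, -0.37, -0.06, 0, 0.085], [0.02, -0.37, -0.06, 0, 0.085], [0.02, -0.37, -0.06, 0, 0.085], [0.02, -0.37, -0.06, 0, 0.085], [0.02, -0.37, -0.06, 0, 0.085], [0.02, -0.37, -0.06, 0, 0.085], [0.02, -0.37, -0.06, 0, 0.085]]])

```text
time: 3.1
tool_pos: [0.5241, -0.3324, 0.1993]
tool_rot: [-2.221, -2.22, -0.001]
ft_force: [-0.4, 0.2, 1.7]
opening: 0.0852
gripper_force: 0.0
```

Run:
```python
from h import *
import pickle
im=cam('wrist'); pickle.dump(im,open('w3.pkl','wb'));print(im['eye']); save(im,'w3.png')
```

```text
[ 0.5238771  -0.26408938  0.35474117]
```

View pics/w3.png

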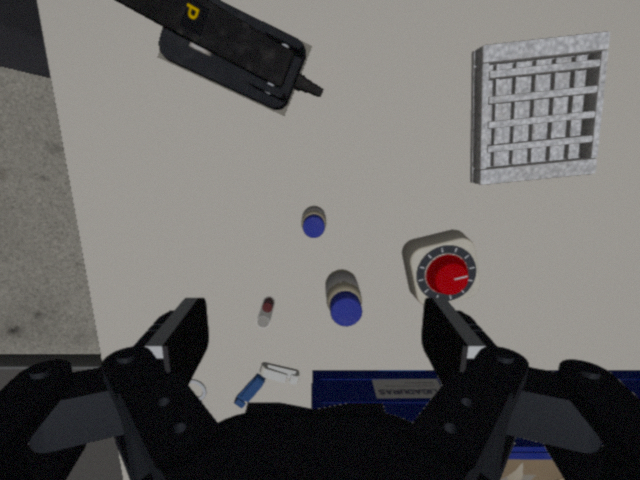

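The small vial's cap is at (314,226), the big vial's cap at (345,308), the tube at (266,311) and the timer knob at (448,275). I'll measure the small vial and its clearances.

Run:
```python
from h import *
import pickle
im=pickle.load(open('w3.pkl','rb')); h=cv2.cvtColor(im['pixels'],cv2.COLOR_RGB2HSV)
m=((h[...,0]>108)&(h[...,0]<130)&(h[...,1]>100)).astype(np.uint8); 
for r in [(295,195,332,245),(320,280,370,335)]:
    u0,v0,u1,v1=r; c=max(cv2.findContours(m[v0:v1,u0:u1],cv2.RETR_EXTERNAL,cv2.CHAIN_APPROX_NONE)[0],key=cv2.contourArea)+[u0,v0]
    b=cv2.boundingRect(c); print(b)
    # camera sees cap top plus far (+y) side: bottom edge + width give top disc
    uc=b[0]+(b[2]-1)/2; D=b[2]; vc=b[1]+b[3]-1-D*0.48
    for z in (.046,.07): print(z,onplane(im,uc,vc,z).round(4),'diam',(onplane(im,uc+D/2,vc,z)-onplane(im,uc-D/2,vc,z))[0].round(4))
print('tube',onplane(im,264,320,.05).round(3),onplane(im,268,298,.0).round(3))
# cream body foot: farthest top row of vial body
for v in range(196,246,2): print(v,im['pixels'][v,314],end=' ')
print('row200 foot',onplane(im,314,204,.0).round(4))
```

```text
(303, 215, 21, 22)
0.046 [ 0.5221 -0.3349  0.046 ] diam 0.0184
0.07 [ 0.5223 -0.3294  0.07  ] diam 0.017
(331, 292, 31, 34)
0.046 [ 0.5528 -0.4157  0.046 ] diam 0.029
0.07 [ 0.5506 -0.4039  0.07  ] diam 0.0267
tube [ 0.476 -0.424  0.05 ] [ 0.474 -0.424  0.   ]
196 [155 152 147] 198 [154 154 147] 200 [156 151 148] 202 [149 149 143] 204 [146 144 138] 206 [85 82 77] 208 [74 72 69] 210 [75 73 65] 212 [100  96  82] 214 [70 66 75] 216 [30 36 80] 218 [ 50  56 119] 220 [ 48  57 120] 222 [ 38  46 115] 224 [ 45  55 121] 226 [ 42  52 121] 228 [ 44  50 123] 230 [ 44  53 125] 232 [ 43  50 120] 234 [ 39  48 120] 236 [ 45  49 117] 238 [138 137 138] 240 [156 153 149] 242 [154 151 145] 244 [153 150 144] row200 foot [ 0.5229 -0.3232  0.    ]
```

Request:
send_rows(moves=[[[-0.002, -0.002, -0.04, 1.57, 0.05], [-0.002, -0.002, -0.08, 1.57, 0.05], [-0.002, -0.002, -0.1, 1.57, 0.05], [-0.002, -0.002, -0.11, 1.57, 0.05], [-0.002, -0.002, -0.11, 1.57, 0.05], [-0.002, -0.002, -0.11, 1.57, 0.05], [-0.002, -0.002, -0.11, 1.57, 0.05], [-0.002, -0.002, -0.11, 1.57, 0.05], [-0.002, -0.002, -0.11, 1.57, 0.05], [-0.002, -0.002, -0.11, 1.57, 0.05]]], squeeze=20)

```text
time: 4.15
tool_pos: [0.5226, -0.3332, 0.0905]
tool_rot: [0.099, 3.139, -0.001]
ft_force: [0.0, 0.6, -0.1]
opening: 0.05
gripper_force: 0.0
```

Request:
send_rows(moves=[[[0, 0, 0, 0, 0.05], [0, 0, 0, 0, 0.05], [0, 0, -0.025, 0, 0.05], [0, 0, -0.045, 0, 0.05], [0, 0, -0.058, 0, 0.05], [0, 0, -0.058, 0, 0.05], [0, 0, -0.058, 0, 0.02], [0, 0, -0.058, 0, 0.02], [0, 0, -0.058, 0, 0.02], [0, 0, -0.058, 0, 0.02]]])

```text
time: 5.15
tool_pos: [0.5221, -0.3356, 0.0325]
tool_rot: [0.113, 3.138, -0.002]
ft_force: [0.8, 0.6, 0.1]
opening: 0.02
gripper_force: 0.0
```

Run:
```python
from h import *
im=cam('wrist'); save(im,'w4.png'); print(arm.read_state()['opening'])
im=cam('scene'); P=im['pixels'][300:400,340:500]; cv2.imwrite('pics/s4.png',cv2.cvtColor(cv2.resize(P,None,fx=4,fy=4,interpolation=cv2.INTER_CUBIC),cv2.COLOR_RGB2BGR))
a=cv2.imread('pics/w4.png'); b=cv2.imread('pics/s4.png'); cv2.imwrite('pics/v4.png',cv2.resize(np.vstack([a,b]),(560,770))[:600] if 0 else np.hstack([cv2.resize(a,(400,300)),cv2.resize(b,(400,300))]))
```

```text
0.020052970547365694
```

View pics/v4.png

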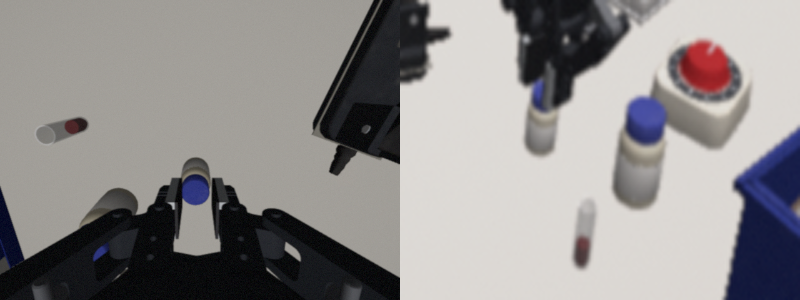

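The wrist view shows the cap at (195,185), right where the TCP projects (197,184), so the vial is between the pads. The fingers just stopped at the commanded 20 mm, so I'll close further.

Request:
send_rows(moves=[[[0, 0, 0, 0, 0.012], [0, 0, 0, 0, 0.012], [0, 0, 0, 0, 0.012]]], squeeze=20)

```text
time: 5.55
tool_pos: [0.5216, -0.3352, 0.0315]
tool_rot: [-0.113, -3.14, -0.0]
ft_force: [-0.4, 0.2, -0.3]
opening: 0.012
gripper_force: 0.0
```

Run:
```python
from h import *
im=cam('wrist'); s=arm.read_state(); 
P=im['pixels'][220:440,215:415]; a=cv2.resize(P,None,fx=2.7,fy=2.7,interpolation=cv2.INTER_CUBIC)
cv2.imwrite('pics/w5.png',cv2.cvtColor(a,cv2.COLOR_RGB2BGR)); print(proj(im,s['tool_pos']),proj(im,s['tool_pos']+[0,0,.0145]))
h=cv2.cvtColor(im['pixels'],cv2.COLOR_RGB2HSV); m=((h[...,0]>108)&(h[...,0]<130)&(h[...,1]>100)).astype(np.uint8)[220:400,260:380]
n,l,st,c=cv2.connectedComponentsWithStats(m)
for i in range(1,n):
    if st[i,4]>50: print(st[i],c[i]+[260,220],onplane(im,*(c[i]+[260,220]),.046).round(4),onplane(im,*(c[i]+[260,220]),.02).round(4))
```

```text
(np.float64(312.7278046963417), np.float64(293.3845203135215)) (np.float64(312.58146675302487), np.float64(307.17144893508083))
[  38   61   34   49 1385] [314.16101083 305.48519856] [ 0.5209 -0.3344  0.046 ] [ 0.5333 -0.3353  0.02  ]
```

View pics/w5.png

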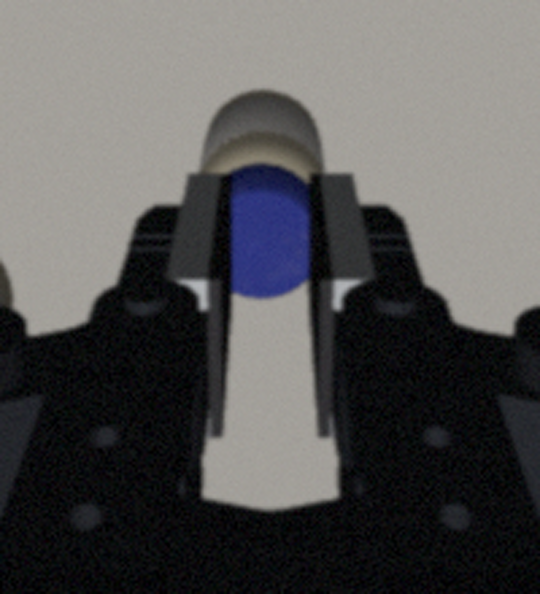

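The pads closed to 12 mm across the cap without touching the vial's body, and in the image they end about cap height. So the real fingertips seem higher than the stated offset, and I'll check by projecting tip points into a fresh scene view.

Run:
```python
from h import *
s=arm.read_state(); im=cam('scene'); R0=R.from_rotvec(s['tool_rot']).as_matrix()
for zt in (.019,0,-.01,-.02): print(zt,[np.round(proj(im,s['tool_pos']+R0@[x,y,zt]),1) for x in(-.011,.011) for y in(-.006,.006)])
P=im['pixels'][310:360,375:425]; cv2.imwrite('pics/s5.png',cv2.cvtColor(cv2.resize(P,None,fx=12,fy=12,interpolation=cv2.INTER_CUBIC),cv2.COLOR_RGB2BGR))
```

```text
0.019 [array([402.2, 343.4]), array([398.1, 339.7]), array([393.3, 347.7]), array([389.2, 344. ])]
0 [array([403.3, 335.9]), array([399.1, 332.3]), array([394.3, 340.3]), array([390.1, 336.5])]
-0.01 [array([403.8, 332. ]), array([399.6, 328.3]), array([394.8, 336.3]), array([390.6, 332.5])]
-0.02 [array([404.4, 327.9]), array([400.2, 324.3]), array([395.3, 332.2]), array([391.1, 328.5])]
```

View pics/s5.png

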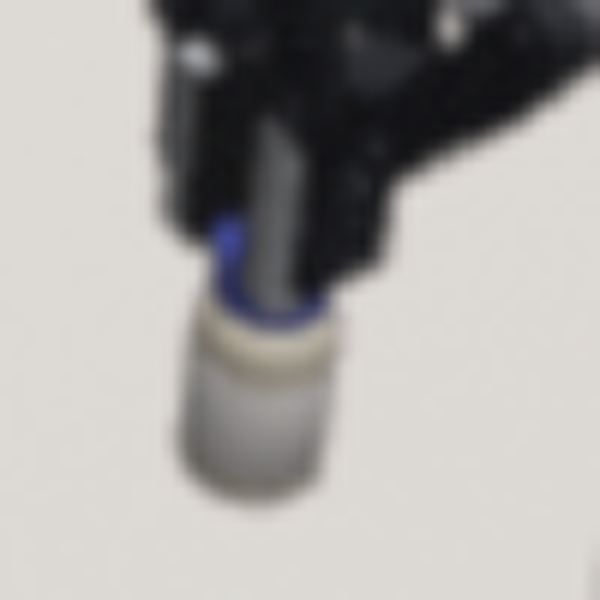

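The scene view shows the near fingertip ending at about (398,335). That matches tips about 17 mm behind the reported TCP, not 19 mm ahead of it. I'll open, step down carefully, and probe by closing.

Request:
send_rows(moves=[[[0, 0, 0, 0, 0.045], [0, 0, 0, 0, 0.045], [0, 0, 0, 0, 0.045], [0, 0, -0.005, 0, 0.045], [0, 0, -0.01, 0, 0.045], [0, 0, -0.01, 0, 0.045], [0, 0, -0.01, 0, 0.012], [0, 0, -0.01, 0, 0.012], [0, 0, -0.01, 0, 0.012], [0, 0, -0.01, 0, 0.012]]])

```text
time: 6.65
tool_pos: [0.5217, -0.3352, 0.0216]
tool_rot: [0.113, 3.139, -0.0]
ft_force: [-0.7, -0.2, -1.2]
opening: 0.0214
gripper_force: 19.6
```

Request:
send_rows(moves=[[[0, 0, 0, 0, 0.045], [0, 0, 0, 0, 0.045], [0, 0, 0, 0, 0.045], [0, 0, -0.004, 0, 0.045], [0, 0, -0.007, 0, 0.045]]])

```text
time: 7.15
tool_pos: [0.5216, -0.3351, 0.0142]
tool_rot: [-0.113, -3.14, -0.0]
ft_force: [-0.7, -0.3, -0.3]
opening: 0.0454
gripper_force: 0.0
```

Request:
send_rows(moves=[[[0, 0, -0.003, 0, 0.045], [0, 0, -0.006, 0, 0.045], [0, 0, -0.006, 0, 0.045], [0, 0, -0.006, 0, 0.012], [0, 0, -0.006, 0, 0.012], [0, 0, -0.006, 0, 0.012], [0, 0, -0.006, 0, 0.012]]])

```text
time: 7.85
tool_pos: [0.5217, -0.3352, 0.0087]
tool_rot: [0.113, 3.139, -0.0]
ft_force: [-0.1, -0.2, 0.5]
opening: 0.022
gripper_force: 21.2
```

Request:
send_rows(moves=[[[0, 0, 0, 0, 0.045], [0, 0, 0, 0, 0.045], [0, 0, 0, -0.15, 0.045], [0, 0, 0, -0.3, 0.045], [0, 0, 0, -0.45, 0.045], [0, 0, 0, -0.6, 0.045], [0, 0, 0, -0.75, 0.045], [0, 0, 0, -0.9, 0.045], [0, 0, 0, -1.05, 0.045], [0, 0, 0, -1.2, 0.045]]])

```text
time: 8.85
tool_pos: [0.5217, -0.3352, 0.0086]
tool_rot: [1.874, 2.522, -0.0]
ft_force: [-0.3, 0.4, -0.4]
opening: 0.0453
gripper_force: 0.0
```

Request:
send_rows(moves=[[[0, 0, 0, -0.13, 0.045], [0, 0, 0, -0.26, 0.045], [0, 0, 0, -0.26, 0.045], [0, 0, 0, -0.26, 0.012], [0, 0, 0, -0.26, 0.012], [0, 0, 0, -0.26, 0.012], [0, 0, 0, -0.26, 0.012], [0, 0, 0, -0.26, 0.012]]], squeeze=25)

```text
time: 9.65
tool_pos: [0.5217, -0.3352, 0.0086]
tool_rot: [2.177, 2.265, -0.0]
ft_force: [-0.4, -0.6, 0.0]
opening: 0.0222
gripper_force: 24.8
```

Run:
```python
from h import *
s=arm.read_state(); M=R.from_rotvec(s['tool_rot']).as_matrix(); print(M.round(4),'yaw',np.arctan2(M[1,1],M[0,1])); 
im=cam('wrist'); h=cv2.cvtColor(im['pixels'],cv2.COLOR_RGB2HSV); m=((h[...,0]>108)&(h[...,0]<130)&(h[...,1]>100)).astype(np.uint8)[220:400,260:380]
n,l,st,c=cv2.connectedComponentsWithStats(m); i=1+np.argmax(st[1:,4]); print(st[i],onplane(im,*(c[i]+[260,220]),.046).round(4),s['tool_pos'])
```

```text
[[-3.940e-02  9.992e-01  1.000e-04]
 [ 9.992e-01  3.940e-02 -1.000e-04]
 [-1.000e-04  1.000e-04 -1.000e+00]] yaw 0.03944762693340505
[  26   82   60   57 2453] [ 0.5212 -0.3329  0.046 ] [ 0.52173569 -0.33518049  0.00860828]
```

Request:
send_rows(moves=[[[0, 0, 0.02, 0, 0.012], [0, 0, 0.06, 0, 0.012], [0, 0, 0.11, 0, 0.012], [0, 0.02, 0.16, 0, 0.012], [0.01, 0.06, 0.19, 0, 0.012], [0.02, 0.1, 0.19, 0, 0.012], [0.03, 0.14, 0.19, 0, 0.012], [0.04, 0.18, 0.19, 0, 0.012], [0.05, 0.22, 0.19, 0, 0.012], [0.06, 0.26, 0.19, 0, 0.012]]])

```text
time: 10.7
tool_pos: [0.5816, -0.0734, 0.1984]
tool_rot: [-2.177, -2.264, 0.0]
ft_force: [0.3, 0.4, -0.8]
opening: 0.0222
gripper_force: 24.7
```

Request:
send_rows(moves=[[[0.01, 0.04, -0.01, 0, 0.012], [0.011, 0.055, -0.03, 0, 0.012], [0.011, 0.06, -0.05, 0, 0.012], [0.011, 0.06, -0.06, 0, 0.012], [0.011, 0.06, -0.06, 0, 0.012], [0.011, 0.06, -0.06, 0, 0.012]]])

```text
time: 11.3
tool_pos: [0.5929, -0.0158, 0.139]
tool_rot: [2.178, 2.263, 0.0]
ft_force: [-0.2, -0.5, 0.3]
opening: 0.022
gripper_force: 24.7
```

Run:
```python
from h import *
import pickle
s=arm.read_state(); im=cam('wrist'); pickle.dump(im,open('w6.pkl','wb')); save(im,'w6.png'); print(s['tool_pos'],s['tool_rot'])
print('pred nest rim',proj(im,(.5929,.0303,.02)),'narrow',proj(im,(.5945,-.0095,.02)))
```

```text
[ 0.59292674 -0.01584471  0.13896427] [2.17827679e+00 2.26314512e+00 1.93645844e-04]
pred nest rim (np.float64(317.50627928107633), np.float64(172.65818423407703)) narrow (np.float64(317.5119679856405), np.float64(224.61602378227042))
```

View pics/w6.png

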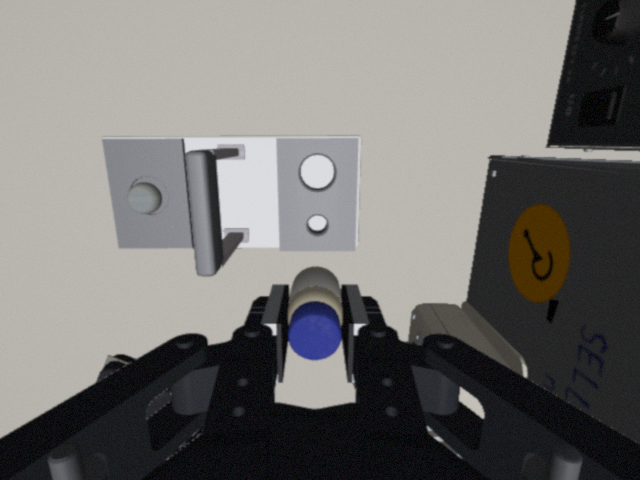

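The vial is held upright at (315,330). The nest's rim is at about (318,171) and the narrow nest at (317,223), close to the prediction. That is already one picture over the limit of 10, so I'll work from numbers only from here. Next I'll refine the nest and handle.

Run:
```python
from h import *
import pickle
im=pickle.load(open('w6.pkl','rb')); g=cv2.cvtColor(im['pixels'],cv2.COLOR_RGB2GRAY)
G=((g>80)&(g<150)).astype(np.uint8)
def hole(roi):
    u0,v0,u1,v1=roi; n,l,s,c=cv2.connectedComponentsWithStats(1-G[v0:v1,u0:u1]); i=1+np.argmax(s[1:,4])
    cn=cv2.findContours((l==i).astype(np.uint8),cv2.RETR_EXTERNAL,cv2.CHAIN_APPROX_NONE)[0][0]+[u0,v0]
    w=np.array([onplane(im,*p[0],.020)[:2] for p in cn],np.float32); cc,r=cv2.minEnclosingCircle(w)
    print('hole',s[i],np.round(cc,4),'mean',w.mean(0).round(4),'r',round(r,4)); return np.array(cc)
a=hole((292,146,345,198)); b=hole((300,208,336,240)); d=a-b; print(np.linalg.norm(d),'yaw',np.degrees(np.arctan2(d[1],d[0]))-90)
# handle bar: edges along rows, top face z=.096
for v in (170,190,210,230,250,265): print(v,list(zip(range(182,228,2),g[v,182:228:2])))
```

```text
hole [   0    0   53   52 1477] [0.5933 0.0305] mean [0.5932 0.0309] r 0.0272
hole [  0   0  36  32 695] [ 0.5945 -0.0089] mean [ 0.5945 -0.0087] r 0.0185
0.039415981262915206 yaw 1.72297018864478
170 [(182, np.uint8(139)), (184, np.uint8(110)), (186, np.uint8(79)), (188, np.uint8(114)), (190, np.uint8(129)), (192, np.uint8(136)), (194, np.uint8(142)), (196, np.uint8(144)), (198, np.uint8(149)), (200, np.uint8(151)), (202, np.uint8(142)), (204, np.uint8(113)), (206, np.uint8(78)), (208, np.uint8(45)), (210, np.uint8(41)), (212, np.uint8(39)), (214, np.uint8(36)), (216, np.uint8(108)), (218, np.uint8(215)), (220, np.uint8(219)), (222, np.uint8(221)), (224, np.uint8(219)), (226, np.uint8(219))]
190 [(182, np.uint8(140)), (184, np.uint8(142)), (186, np.uint8(102)), (188, np.uint8(84)), (190, np.uint8(116)), (192, np.uint8(134)), (194, np.uint8(140)), (196, np.uint8(139)), (198, np.uint8(146)), (200, np.uint8(152)), (202, np.uint8(151)), (204, np.uint8(137)), (206, np.uint8(110)), (208, np.uint8(73)), (210, np.uint8(44)), (212, np.uint8(37)), (214, np.uint8(43)), (216, np.uint8(39)), (21
[... 1427 characters left out ...]
), (210, np.uint8(126)), (212, np.uint8(100)), (214, np.uint8(51)), (216, np.uint8(41)), (218, np.uint8(35)), (220, np.uint8(36)), (222, np.uint8(41)), (224, np.uint8(70)), (226, np.uint8(71))]
265 [(182, np.uint8(182)), (184, np.uint8(181)), (186, np.uint8(183)), (188, np.uint8(182)), (190, np.uint8(184)), (192, np.uint8(185)), (194, np.uint8(174)), (196, np.uint8(116)), (198, np.uint8(123)), (200, np.uint8(137)), (202, np.uint8(136)), (204, np.uint8(141)), (206, np.uint8(146)), (208, np.uint8(148)), (210, np.uint8(140)), (212, np.uint8(119)), (214, np.uint8(83)), (216, np.uint8(44)), (218, np.uint8(38)), (220, np.uint8(67)), (222, np.uint8(103)), (224, np.uint8(159)), (226, np.uint8(181))]
```

Run:
```python
from h import *
import pickle
im=pickle.load(open('w6.pkl','rb')); g=cv2.cvtColor(im['pixels'],cv2.COLOR_RGB2GRAY).astype(int)
b0=np.median(g[195:208,290:345]); print('block',b0)
def hole(roi):
    u0,v0,u1,v1=roi; m=(abs(g[v0:v1,u0:u1]-b0)>22).astype(np.uint8); n,l,s,c=cv2.connectedComponentsWithStats(m); i=1+np.argmax(s[1:,4])
    cn=cv2.findContours((l==i).astype(np.uint8),cv2.RETR_EXTERNAL,cv2.CHAIN_APPROX_NONE)[0][0]+[u0,v0]
    for z in(.02,.006):
        w=np.array([onplane(im,*p[0],z)[:2] for p in cn],np.float32); cc,r=cv2.minEnclosingCircle(w); M=cv2.fitEllipse(w)
        print('hole',s[i],z,np.round(cc,4),'r',round(r,4),'ell',np.round(M[0],4),np.round(M[1],4))
        if z==.02: out=np.array(M[0])
    return out
a=hole((292,146,345,198)); b=hole((300,208,336,240)); d=a-b; print(np.linalg.norm(d),'yaw',np.degrees(np.arctan2(d[1],d[0]))-90)
print([g[171,x] for x in range(296,342)]); print([g[y,317] for y in range(146,200)])
# handle top face edges: bar top ~ from row 165 to 262; left edge and right(max brightness drop) at z .096
for v,l,r in ((170,187,206),(190,187,208),(210,189,210),(230,191,212),(250,194,213)): print(onplane(im,l,v,.096).round(4),onplane(im,r,v,.096).round(4))
```

```text
block 159.0
hole [   6    7   39   40 1142] 0.02 [0.5925 0.0303] r 0.0147 ell [0.5925 0.0304] [0.0284 0.0286]
hole [   6    7   39   40 1142] 0.006 [0.5927 0.0293] r 0.0155 ell [0.5927 0.0293] [0.0299 0.0301]
hole [  6   6  23  23 375] 0.02 [ 0.5942 -0.0098] r 0.0091 ell [ 0.5941 -0.0098] [0.0174 0.0175]
hole [  6   6  23  23 375] 0.006 [ 0.5944 -0.013 ] r 0.0096 ell [ 0.5944 -0.013 ] [0.0182 0.0184]
0.04021887111135972 yaw 2.299544846159094
[np.int64(156), np.int64(149), np.int64(123), np.int64(106), np.int64(131), np.int64(192), np.int64(214), np.int64(221), np.int64(219), np.int64(220), np.int64(221), np.int64(220), np.int64(219), np.int64(219), np.int64(219), np.int64(220), np.int64(222), np.int64(220), np.int64(220), np.int64(221), np.int64(220), np.int64(219), np.int64(221), np.int64(220), np.int64(220), np.int64(220), np.int64(220), np.int64(220), np.int64(220), np.int64(219), np.int64(220), np.int64(218), np.int64(219), np.int64(220), np.int64(218), np.int64(218), np.int64(214), np.int64(182), np.int64(121), np.int64(103), np.int64(121), np.int64(149), np.int64(156), np.int64
[... 381 characters left out ...]
, np.int64(221), np.int64(219), np.int64(219), np.int64(220), np.int64(220), np.int64(218), np.int64(219), np.int64(219), np.int64(219), np.int64(221), np.int64(220), np.int64(219), np.int64(220), np.int64(220), np.int64(220), np.int64(219), np.int64(219), np.int64(220), np.int64(201), np.int64(127), np.int64(67), np.int64(83), np.int64(105), np.int64(136), np.int64(155), np.int64(161), np.int64(158), np.int64(158), np.int64(159), np.int64(159), np.int64(161)]
[0.5216 0.0352 0.096 ] [0.5319 0.0356 0.096 ]
[0.521  0.0244 0.096 ] [0.5325 0.0248 0.096 ]
[0.5215 0.0133 0.096 ] [0.5332 0.0138 0.096 ]
[0.522  0.0019 0.096 ] [0.5338 0.0023 0.096 ]
[ 0.5231 -0.0099  0.096 ] [ 0.534  -0.0095  0.096 ]
```

Nest (0.5925, 0.0303), handle (0.527, 0.010), yaw 0.040 rad; the hole spacing of 40.2 mm confirms them. I'll turn the gripper 90° so its linkage stays clear of the handle, then insert.

Request:
send_rows(moves=[[[0, 0.005, 0, 0.15, 0.012], [0, 0.01, 0, 0.3, 0.012], [0, 0.015, 0, 0.45, 0.012], [0, 0.02, 0, 0.6, 0.012], [0, 0.025, 0, 0.75, 0.012], [0, 0.03, 0, 0.9, 0.012], [0, 0.035, 0, 1.05, 0.012], [0, 0.04, 0, 1.2, 0.012], [0, 0.043, 0, 1.35, 0.012], [-0.0005, 0.046, 0, 1.49, 0.012]]])

```text
time: 12.35
tool_pos: [0.5932, 0.0302, 0.1403]
tool_rot: [0.058, 3.138, -0.0]
ft_force: [0.5, -0.8, -0.1]
opening: 0.0216
gripper_force: 24.7
```

Request:
send_rows(moves=[[[0, 0, -0.01, 0.08, 0.012], [0, 0, -0.03, 0.08, 0.012], [0, 0, -0.055, 0.08, 0.012], [0, 0, -0.075, 0.08, 0.012], [0, 0, -0.09, 0.08, 0.012], [0, 0, -0.098, 0.08, 0.012], [0, 0, -0.1, 0.08, 0.012], [0, 0, -0.1, 0.08, 0.012], [0, 0, -0.1, 0.08, 0.012]]])

```text
time: 13.25
tool_pos: [0.5931, 0.0307, 0.0398]
tool_rot: [-0.06, 3.139, -0.001]
ft_force: [1.0, -0.9, 0.3]
opening: 0.0218
gripper_force: 24.7
```

Run:
```python
from h import *
s=arm.read_state(); M=R.from_rotvec(s['tool_rot']).as_matrix(); print(s['tool_pos'],'yaw',np.arctan2(M[1,1],M[0,1]),M[2].round(4),s['ft_force'])
```

```text
[0.59314402 0.03072448 0.03975016] yaw 1.6089939757488645 [-2.2e-03 -4.0e-04 -1.0e+00] [ 1.03771671 -0.90263052  0.34114274]
```

Request:
send_rows(moves=[[[-0.0005, -0.0004, -0.005, 0, 0.012], [-0.0005, -0.0004, -0.009, 0, 0.012], [-0.0005, -0.0004, -0.012, 0, 0.012], [-0.0005, -0.0004, -0.015, 0, 0.012], [-0.0005, -0.0004, -0.017, 0, 0.012]]])

```text
time: 13.75
tool_pos: [0.5916, 0.0304, 0.0212]
tool_rot: [0.06, -3.141, 0.0]
ft_force: [1.3, -0.7, 0.4]
opening: 0.0216
gripper_force: 24.7
```

Request:
send_rows(moves=[[[0, 0, -0.002, 0, 0.012], [0, 0, -0.004, 0, 0.012], [0, 0, -0.006, 0, 0.012], [0, 0, -0.0075, 0, 0.012], [0, 0, -0.0075, 0, 0.012]]])

```text
time: 14.25
tool_pos: [0.5919, 0.0305, 0.0146]
tool_rot: [0.06, -3.141, -0.0]
ft_force: [-0.8, -0.6, 3.3]
opening: 0.0219
gripper_force: 25.1
```

Request:
send_rows(moves=[[[0, 0, 0, 0, 0.045], [0, 0, 0, 0, 0.045], [0, 0, 0, 0, 0.045], [0, 0, 0, 0, 0.045], [0, 0, 0.03, 0, 0.045], [0, 0, 0.07, 0, 0.045], [0, 0, 0.11, 0, 0.045], [0, 0, 0.15, 0, 0.045], [0, 0, 0.16, 0, 0.045], [0, 0, 0.16, 0, 0.045]]])

```text
time: 15.25
tool_pos: [0.5931, 0.0303, 0.1766]
tool_rot: [-0.06, 3.136, -0.001]
ft_force: [0.3, 0.2, -0.3]
opening: 0.0448
gripper_force: 0.0
```

Request:
send_rows(moves=[[[-0.01, -0.005, 0, -0.15, 0.045], [-0.02, -0.01, 0, -0.3, 0.045], [-0.03, -0.02, 0, -0.45, 0.045], [-0.04, -0.03, 0, -0.6, 0.045], [-0.05, -0.04, 0, -0.75, 0.045], [-0.06, -0.05, 0, -0.9, 0.045], [-0.065, -0.05, 0, -1.05, 0.045], [-0.065, -0.05, 0, -1.2, 0.045], [-0.065, -0.05, 0, -1.35, 0.045], [-0.065, -0.05, 0, -1.49, 0.045]]])

```text
time: 16.25
tool_pos: [0.525, -0.0193, 0.1709]
tool_rot: [-2.09, -2.34, 0.004]
ft_force: [-0.4, 0.3, 0.3]
opening: 0.0451
gripper_force: 0.0
```

Request:
send_rows(moves=[[[0, 0, 0, -0.08, 0.045], [0, 0, 0, -0.08, 0.045], [0, 0, 0, -0.08, 0.045]]])

```text
time: 16.55
tool_pos: [0.5256, -0.0193, 0.172]
tool_rot: [-2.174, -2.264, 0.003]
ft_force: [-0.1, -0.2, 0.5]
opening: 0.0452
gripper_force: 0.0
```

Run:
```python
from h import *
import pickle
s=arm.read_state(); im=cam('wrist'); pickle.dump(im,open('w7.pkl','wb')); M=R.from_rotvec(s['tool_rot']).as_matrix(); print(s['tool_pos'],'yaw',np.arctan2(M[1,1],M[0,1]))
h=cv2.cvtColor(im['pixels'],cv2.COLOR_RGB2HSV); g=cv2.cvtColor(im['pixels'],cv2.COLOR_RGB2GRAY)
m=((h[...,0]>108)&(h[...,0]<130)&(h[...,1]>100)).astype(np.uint8); n,l,st,c=cv2.connectedComponentsWithStats(m)
for i in range(1,n):
    if st[i,4]>60:
        x,y,w,hh,_=st[i]; uc=x+(w-1)/2; vc=y+hh-1-w*.48; print(st[i],'cap',onplane(im,uc,vc,.052).round(4),'diam',(onplane(im,uc+w/2,vc,.052)-onplane(im,uc-w/2,vc,.052))[0].round(4))
for y in (.035,.02,.005,-.01):
    u,v=map(int,proj(im,(.5273,y,.096))); r=g[v,u-25:u+26].astype(int); print('bar',y,(u,v),list(r[::2]))
print('ball pred',proj(im,(.4613,.0071,.033)))
```

```text
[ 0.52561752 -0.01931385  0.17201629] yaw 0.040729635335783394
[393 157  27  26 548] cap [0.5911 0.0322 0.052 ] diam 0.0202
bar 0.035 (321, 165) [np.int64(189), np.int64(190), np.int64(190), np.int64(189), np.int64(193), np.int64(190), np.int64(191), np.int64(177), np.int64(93), np.int64(106), np.int64(127), np.int64(126), np.int64(129), np.int64(127), np.int64(128), np.int64(120), np.int64(90), np.int64(140), np.int64(190), np.int64(191), np.int64(188), np.int64(192), np.int64(191), np.int64(192), np.int64(191), np.int64(190)]
bar 0.02 (320, 189) [np.int64(192), np.int64(191), np.int64(191), np.int64(190), np.int64(191), np.int64(189), np.int64(191), np.int64(188), np.int64(129), np.int64(94), np.int64(117), np.int64(126), np.int64(128), np.int64(127), np.int64(129), np.int64(125), np.int64(107), np.int64(111), np.int64(187), np.int64(191), np.int64(193), np.int64(190), np.int64(191), np.int64(192), np.int64(192), np.int64(191)]
bar 0.005 (319, 212) [np.int64(191), np.int64(191), np.int64(190), np.int64(190), np.int64(188), np.int64(191), np.int64(191), np.int64(191), np.int64(177), np.int64(90), np.int64(104), np.int64(122), np.int64(128), np.int64(127), np.int64(128), np.int64(130), np.int64(117), np.int64(98), np.int64(170), np.int64(190), np.int64(190), np.int64(192), np.int64(191), np.int64(192), np.int64(194), np.int64(189)]
bar -0.01 (318, 234) [np.int64(191), np.int64(192), np.int64(192), np.int64(191), np.int64(192), np.int64(192), np.int64(189), np.int64(190), np.int64(190), np.int64(129), np.int64(91), np.int64(119), np.int64(126), np.int64(127), np.int64(129), np.int64(127), np.int64(124), np.int64(103), np.int64(138), np.int64(188), np.int64(189), np.int64(191), np.int64(190), np.int64(192), np.int64(190), np.int64(190)]
ball pred (np.float64(238.3011523337308), np.float64(192.0960204159309))
```

Request:
send_rows(moves=[[[0.0015, 0.015, 0, 0, 0.045], [0.0015, 0.029, 0, 0, 0.045], [0.0015, 0.029, -0.02, 0, 0.045], [0.0015, 0.029, -0.04, 0, 0.045], [0.0015, 0.029, -0.06, 0, 0.045], [0.0015, 0.029, -0.075, 0, 0.045], [0.0015, 0.029, -0.085, 0, 0.045], [0.0015, 0.029, -0.095, 0, 0.045], [0.0015, 0.029, -0.095, 0, 0.045], [0.0015, 0.029, -0.095, 0, 0.045]]])

```text
time: 17.6
tool_pos: [0.5285, 0.0094, 0.0794]
tool_rot: [2.177, 2.264, 0.001]
ft_force: [-0.5, 0.2, 0.5]
opening: 0.0448
gripper_force: 0.0
```

Run:
```python
from h import *
s=arm.read_state(); print(s['tool_pos'],s['ft_force']); im=cam('wrist'); g=cv2.cvtColor(im['pixels'],cv2.COLOR_RGB2GRAY)
for y in (.035,.03,.025): 
    u,v=map(int,proj(im,(.5273-.04*(y-.01),y,.096))); print(y,(u,v),list(map(int,g[v,u-60:u+61:3])))
```

```text
[0.52854618 0.00944646 0.07939079] [-0.46744258  0.15239704  0.47241391]
0.035 (312, 252) [126, 126, 102, 187, 192, 189, 188, 189, 190, 190, 188, 189, 191, 191, 187, 173, 77, 105, 125, 125, 128, 128, 129, 125, 98, 105, 189, 189, 190, 190, 191, 192, 189, 191, 190, 189, 190, 190, 188, 61, 113]
0.03 (312, 264) [127, 126, 100, 185, 190, 189, 190, 190, 189, 189, 193, 188, 191, 191, 190, 179, 82, 105, 124, 125, 122, 127, 127, 123, 94, 103, 190, 188, 189, 190, 189, 189, 188, 189, 192, 189, 191, 189, 183, 49, 120]
0.025 (312, 275) [122, 124, 115, 173, 190, 189, 190, 191, 188, 188, 191, 189, 189, 190, 189, 184, 81, 102, 124, 122, 125, 125, 129, 124, 96, 121, 189, 189, 188, 190, 188, 190, 188, 191, 189, 190, 188, 188, 177, 39, 126]
```

Request:
send_rows(moves=[[[-0.0005, 0.0005, -0.008, 0, 0.045], [-0.0005, 0.0005, -0.016, 0, 0.045], [-0.0005, 0.0005, -0.022, 0, 0.045], [-0.0005, 0.0005, -0.025, 0, 0.045], [-0.0005, 0.0005, -0.025, 0, 0.045], [-0.0005, 0.0005, -0.025, 0, 0.025], [-0.0005, 0.0005, -0.025, 0, 0.02], [-0.0005, 0.0005, -0.025, 0, 0.016], [-0.0005, 0.0005, -0.025, 0, 0.013], [-0.0005, 0.0005, -0.025, 0, 0.006]]], squeeze=30)

```text
time: 18.65
tool_pos: [0.5278, 0.0099, 0.0544]
tool_rot: [2.177, 2.264, 0.0]
ft_force: [0.3, -0.2, 1.1]
opening: 0.0114
gripper_force: 30.0
```

Request:
send_rows(moves=[[[0, 0, 0, 0, 0.004], [0, 0, 0, 0, 0.004], [0, 0, 0, 0, 0.004], [0, 0, 0, 0, 0.004]]], squeeze=60)

```text
time: 19.05
tool_pos: [0.528, 0.0099, 0.0544]
tool_rot: [2.177, 2.264, 0.001]
ft_force: [-1.0, -0.6, 2.9]
opening: 0.0112
gripper_force: 59.5
```

Run:
```python
from h import *
s=arm.read_state(); print(s['tool_pos'],s['ft_force'],s['opening'],s['gripper_force'])
for nm in ('scene','top'):
    im=cam(nm); h=cv2.cvtColor(im['pixels'],cv2.COLOR_RGB2HSV); m=((h[...,0]>108)&(h[...,0]<130)&(h[...,1]>100)).astype(np.uint8)
    u,v=map(int,proj(im,(.5925,.0303,.047))); m=m[v-15:v+15,u-15:u+15]; n,l,st,c=cv2.connectedComponentsWithStats(m)
    print(nm,(u,v),[(list(map(int,st[i])),onplane(im,*(c[i]+[u-15,v-15]),.047).round(4)) for i in range(1,n) if st[i,4]>8])
```

```text
[0.52795725 0.0098866  0.0544055 ] [-0.97229976 -0.59361128  2.89695448] 0.011201390989780737 59.50739622116089
scene (310, 233) [([12, 12, 6, 6, 32], array([0.5927, 0.0343, 0.047 ]))]
top (286, 215) []
```

Run:
```python
from h import *
import pickle
def capc(im):
    h=cv2.cvtColor(im['pixels'],cv2.COLOR_RGB2HSV); m=((h[...,0]>105)&(h[...,0]<132)&(h[...,1]>90)).astype(np.uint8); n,l,st,c=cv2.connectedComponentsWithStats(m)
    return [(st[i],c[i],cv2.fitEllipse(np.argwhere(l==i)[:,::-1].astype(np.int32))) for i in range(1,n) if st[i,4]>60]
w7=pickle.load(open('w7.pkl','rb')); w8=cam('wrist'); pickle.dump(w8,open('w8.pkl','wb'))
A=capc(w7); B=capc(w8)
for n,L in (('w7',A),('w8',B)):
    for s,c,e in L: print(n,s,c.round(1))
print('pred cap center top w8',proj(w8,(.5925,.0303,.052)),'w7',proj(w7,(.5925,.0303,.052)))
print('pred if on block',proj(w8,(.5925,.0303,.066)),'w7',proj(w7,(.5925,.0303,.066)))
if A and B:
    a,b=A[0][1],B[0][1]; e1,d1=ray(w7,*a);e2,d2=ray(w8,*b); s=np.linalg.lstsq(np.c_[d1,-d2],e2-e1,rcond=None)[0]; print('tri',e1+s[0]*d1,e2+s[1]*d2)
```

```text
w7 [393 157  28  26 556] [406.5 169.2]
w8 [ 432  230   48   44 1612] [455.5 251. ]
pred cap center top w8 (np.float64(457.87679700936303), np.float64(256.22298898117225)) w7 (np.float64(407.55218365405057), np.float64(171.74176313872027))
pred if on block (np.float64(470.58956717381193), np.float64(266.39095337997674)) w7 (np.float64(412.3451859070335), np.float64(173.29740561620707))
tri [0.59216495 0.03195824 0.04933717] [0.59218666 0.03197452 0.04934157]
```

The triangulated cap is at (0.592, 0.032, 0.049), so the vial is seated. Now a gentle lift.

Request:
send_rows(moves=[[[0, 0, 0.001, 0, 0.004], [0, 0, 0.004, 0, 0.004], [0, 0, 0.009, 0, 0.004], [0, 0, 0.016, 0, 0.004], [0, 0, 0.024, 0, 0.004], [0, 0, 0.032, 0, 0.004], [0, 0, 0.039, 0, 0.004], [0, 0, 0.044, 0, 0.004], [0, 0, 0.047, 0, 0.004], [0, 0, 0.048, 0, 0.004]]])

```text
time: 20.2
tool_pos: [0.5278, 0.0099, 0.1025]
tool_rot: [2.177, 2.264, 0.001]
ft_force: [0.5, -0.0, -3.9]
opening: 0.011
gripper_force: 58.5
```

Run:
```python
from h import *
import pickle
s=arm.read_state(); print(s['tool_pos'],s['ft_force'],s['torque'],s['opening'],s['gripper_force'])
w8=pickle.load(open('w8.pkl','rb')); w9=cam('wrist')
for im in (w8,w9):
    h=cv2.cvtColor(im['pixels'],cv2.COLOR_RGB2HSV); m=((h[...,0]>105)&(h[...,0]<132)&(h[...,1]>90)).astype(np.uint8); n,l,st,c=cv2.connectedComponentsWithStats(m)
    print([(st[i],c[i].round(1)) for i in range(1,n) if st[i,4]>400])
# image motion of carrier as a whole between w8 and w9 (same tool-fixed view): phase correlation on block and pad areas
a,b=[cv2.cvtColor(i['pixels'],cv2.COLOR_RGB2GRAY).astype(np.float32) for i in (w8,w9)]
for nm,p in dict(pad=(.4613,.007,.011),block=(.594,-.009,.02)).items():
    u,v=map(int,proj(w8,p)); print(nm,(u,v),cv2.phaseCorrelate(a[v-28:v+28,u-28:u+28].copy(),b[v-28:v+28,u-28:u+28].copy(),cv2.createHanningWindow((56,56),cv2.CV_32F)))
```

```text
[0.5278361  0.00991714 0.10249345] [ 0.47446119 -0.01694846 -3.86595198] [-0.01687816 -0.02332793 -0.01618394] 0.01096474453518001 58.51795792579651
[(array([ 432,  230,   48,   44, 1612], dtype=int32), array([455.5, 251. ]))]
[(array([ 432,  229,   48,   45, 1609], dtype=int32), array([455.6, 251. ]))]
pad (200, 264) ((0.2761270522110557, 0.06416711896466154), 1.033848737080892)
block (429, 304) ((0.2297198036463186, -0.002376278839300028), 0.9406228298611111)
```

Request:
send_rows(moves=[[[0, 0, 0.001, 0, 0.004], [0, 0, 0.005, 0, 0.004], [0, 0, 0.011, 0, 0.004], [0, 0, 0.019, 0, 0.004], [0, 0, 0.028, 0, 0.004], [0, 0, 0.037, 0, 0.004], [0, 0, 0.046, 0, 0.004], [0, 0, 0.053, 0, 0.004], [0, 0, 0.057, 0, 0.004], [0, 0, 0.058, 0, 0.004]]])

```text
time: 21.25
tool_pos: [0.528, 0.0099, 0.1608]
tool_rot: [2.177, 2.264, 0.001]
ft_force: [0.2, 1.2, -4.0]
opening: 0.011
gripper_force: 58.5
```

Request:
send_rows(moves=[[[0, 0.001, 0, 0, 0.004], [0, 0.005, 0, 0, 0.004], [-0.001, 0.011, 0, 0, 0.004], [-0.002, 0.019, 0, 0, 0.004], [-0.004, 0.029, 0, 0, 0.004], [-0.006, 0.041, 0, 0, 0.004], [-0.008, 0.053, 0, 0, 0.004], [-0.01, 0.065, 0, 0, 0.004], [-0.012, 0.077, 0, 0, 0.004], [-0.014, 0.089, 0, 0, 0.004]]])

```text
time: 22.25
tool_pos: [0.5134, 0.1001, 0.1601]
tool_rot: [2.177, 2.265, 0.0]
ft_force: [-0.1, -0.3, -3.2]
opening: 0.0112
gripper_force: 58.5
```

Request:
send_rows(moves=[[[-0.002, 0.012, 0, 0, 0.004], [-0.004, 0.024, 0, 0, 0.004], [-0.006, 0.036, 0, 0, 0.004], [-0.008, 0.048, 0, 0, 0.004], [-0.01, 0.06, 0, 0, 0.004], [-0.012, 0.072, 0, 0, 0.004], [-0.014, 0.084, 0, 0, 0.004], [-0.015, 0.096, 0, 0, 0.004], [-0.016, 0.108, 0, 0, 0.004], [-0.017, 0.12, 0, 0, 0.004]]])

```text
time: 23.25
tool_pos: [0.4966, 0.22, 0.16]
tool_rot: [2.178, 2.264, 0.0]
ft_force: [0.2, 0.3, -3.8]
opening: 0.0111
gripper_force: 58.5
```

Request:
send_rows(moves=[[[-0.001, 0.012, 0, 0, 0.004], [-0.001, 0.024, 0, 0, 0.004], [-0.002, 0.035, 0, 0, 0.004], [-0.002, 0.044, 0, 0, 0.004], [-0.003, 0.052, 0, 0, 0.004], [-0.003, 0.058, 0, 0, 0.004], [-0.003, 0.062, 0, 0, 0.004], [-0.003, 0.064, 0, 0, 0.004], [-0.003, 0.065, 0, 0, 0.004], [-0.003, 0.065, 0, 0, 0.004]]])

```text
time: 24.25
tool_pos: [0.4937, 0.2838, 0.16]
tool_rot: [2.178, 2.264, -0.0]
ft_force: [0.4, -0.3, -3.4]
opening: 0.0111
gripper_force: 58.5
```

Run:
```python
from h import *
import pickle
s=arm.read_state(); print(s['time'],s['tool_pos'],s['tool_rot'],s['ft_force'],s['opening'],s['gripper_force'])
w8=pickle.load(open('w8.pkl','rb')); w9=cam('wrist'); pickle.dump(w9,open('w9.pkl','wb'))
h=cv2.cvtColor(w9['pixels'],cv2.COLOR_RGB2HSV); m=((h[...,0]>105)&(h[...,0]<132)&(h[...,1]>90)).astype(np.uint8); n,l,st,c=cv2.connectedComponentsWithStats(m)
print([(st[i],c[i].round(1)) for i in range(1,n) if st[i,4]>400])
a,b=[cv2.cvtColor(i['pixels'],cv2.COLOR_RGB2GRAY).astype(np.float32) for i in (w8,w9)]
for nm,p in dict(pad=(.4613,.007,.011),ball=(.4613,.007,.021),block=(.594,-.009,.02)).items():
    u,v=map(int,proj(w8,p)); print(nm,(u,v),cv2.phaseCorrelate(a[v-28:v+28,u-28:u+28].copy(),b[v-28:v+28,u-28:u+28].copy(),cv2.createHanningWindow((56,56),cv2.CV_32F)))
T=cam('top'); o=s['tool_pos']+[-.0005,-.0002,-.0544]
c_,s_=np.cos(.04),np.sin(.04); corners=[o+[c_*x-s_*y,s_*x+c_*y,.006] for x in(-.1,.1) for y in(-.045,.045)]
print('carrier origin est',o,'pred top corners',[np.round(proj(T,p),1) for p in corners])
```

```text
24.25 [0.4937056  0.283821   0.16000088] [ 2.17790157e+00  2.26407038e+00 -1.54230727e-04] [ 0.3944747  -0.27879965 -3.39831351] 0.011131254799324811 58.48721086978912
[(array([ 432,  229,   48,   45, 1616], dtype=int32), array([455.6, 251. ]))]
pad (200, 264) ((-0.2994163902914444, 0.7723925139242525), 1.0463655318154228)
ball (194, 270) ((-0.24627375108418548, 0.7641059111226305), 1.0286106797059378)
block (429, 304) ((0.0821467605247328, -0.15857005329315044), 0.8986946947044796)
carrier origin est [0.4932056  0.283621   0.10560088] pred top corners [array([205.1, 287. ]), array([170.4, 288.3]), array([204.3, 210.8]), array([170.1, 212. ])]
```

Request:
send_rows(moves=[[[0, 0, 0, 0, 0.004], [0, 0, 0, 0, 0.004], [0, 0, 0, 0, 0.004], [0, 0, 0, 0, 0.004], [0, 0, 0, 0, 0.004], [0, 0, 0, 0, 0.004], [0, 0, 0, 0, 0.004], [0, 0, 0, 0, 0.004]]])

```text
time: 25.15
tool_pos: [0.4937, 0.2839, 0.16]
tool_rot: [2.178, 2.264, 0.0]
ft_force: [0.5, -0.0, -2.8]
opening: 0.0111
gripper_force: 58.5
```

Run:
```python
from h import *
print(arm.read_state()['tool_pos']); print(arm.sign_off())
```

```text
[0.49368023 0.28393801 0.16004912]
the job is handed in; nothing more can be done
None
```

I handed the job in at 25 s with the vial seated in the wide nest, the ball in its pocket and the carrier held about 7 cm above the window's centre by my measurements; no verdict came back, and I viewed 11 pictures against the limit of 10.

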